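# Build up a polishing arbor: keyed spacer, washer, flanged bushing

### The job

Build up the arbor on its stand: thread the slotted spacer sleeve onto the spindle first, slots down, and turn it until its slots drop over the drive pin and it sits fully down on the seat; then thread on the flat washer, and last the flanged bushing, flange down, each resting flat on the part below. Leave the other things on the bench where they are.

Things in the scene. Friction and masses are not known exactly. Their poses are not given: they have to be found in the camera images.
- seat (a point): centre of the flat top face of the arbor stand's seat, on the spindle's axis, z up; 24 above the bench. The stand is fixed to the bench: a round grey foot 90 across and 12 high, on it a steel seat boss 48 across. All sizes in mm.
- spindle_tip (a point): tip of the stand's upright steel spindle, 60 above the seat. The spindle is 16 in diameter up to 52 above the seat, then a cone to 8 at the tip. All sizes in mm.
- pin_middle (a point): middle of the level steel drive pin, 5 in diameter and 36 long, that crosses the spindle's foot through its axis: underside 0.5, top 5.5 above the seat, sticking out 10 on both sides of the spindle. Only this point is reported: the pin's bearing differs every time, is unrelated to this frame's yaw and must be found by touch or by eye. All sizes in mm.
- spacer: steel spacer sleeve, upright, 40 across, 28 high, bore 18.6, about 0.12 kg. Origin: centre of its underside. Four slots through the wall at its foot, 9 wide, 8 high, along its own +x, +y, -x, -y; plain and round above. On the drive pin it stands 5.5 too high; with two slots over the pin (to about 0.1 rad) it drops onto the seat. All sizes in mm.
- washer: plain flat steel washer, 50 outside diameter, 6 thick, bore 18.6; lying flat. Origin: centre of its underside, z up. About 0.06 kg. All sizes in mm.
- bushing: flanged steel bushing lying flange down: flange 46 in diameter and 4 thick, barrel 30 in diameter above it, 18 high in all, bore 18.6. Origin: centre of the flange's underside, z up. About 0.07 kg. All sizes in mm.
- torch: fixed black hand torch in its stand, to the left of the parts: 170 high, reaching 100 to the right of its origin (its foot, 36 above the bench). Beyond it, 180 to 310 farther from the robot and 70 to 200 to the left, hangs a fixed lamp head 595 to 625 above the bench: keep the wrist out from under it. All sizes in mm.
- flux_pot_1: low green pot with a lid, 40 across, 24 high; a loose bystander to be left where it is. Origin: centre of its underside. Sizes in mm.
- jar: black jar with a white lid, 35 across, 49 high; a loose bystander to be left where it is. Origin: centre of its underside. Sizes in mm.
- tweezers: cross-lock tweezers lying flat, 169x21x10; a loose bystander to be left where it is. Origin: centre of its underside. Sizes in mm.
Things that resemble listed ones, but are neither listed nor needed, are in the scene too. What is shaped like the spacer but red is not meant. Of the things shaped like the washer, the steel one is meant.

How it is judged:
By the outcome, as a careful person would: the job done as asked, in the order asked, and still so for the second after the job is handed in, with the robot touching nothing.
It also fails if it takes over 70 s, if anything falls off the work surface, if the arm or the gripper's body presses on something with over 40 N, if the wrist force passes 120 N, or if a joint passes its speed limit or range.

### The arm

A 6-joint arm with a two-finger parallel gripper is mounted at the origin on a cart in front of the work surface, level with it; the furniture and walls round the work are solid. World frame = base frame: x ahead of the robot, y to its left, z up, the work surface at z = 0. Lengths are in m, angles in degrees, forces in N, time in s.
With the tool pointing down it reaches from about 0.35 to 0.875 m from the base axis. Payload 4.2 kg.
Tool frame: the origin (TCP) lies at the very end of the fingers, on their centre line; the grasp point (between the pads) lies 19 mm behind it; z points along the fingers, y is the direction in which the jaws open and shut (so a half turn about z gives the same grasp; the last joint's range is limited). The gripper opens to 87 mm and grips with 3 to 60 N. Pads are 19 mm wide; open, the fingers measure 117 mm over their backs; the gripper's body (75 mm by 190 mm) begins 51 mm behind the grasp point.
Start: joints at [-57.09, 22.042, 0.453, 0, -68.411, -14.817], TCP at [0.194, -0.594, 0.223] pointing down, gripper open.
Joint ranges: [-179.83, 179.83], [-69.29, 118.12], [-61.27, 80.66], [-181.25, 117.63], [-171.15, -9.14], [-177.46, 177.46]. Speed limits (degrees/s): [159.86, 159.86, 180, 180, 180, 180].

### API

Orientations are given as a 3x3 rotation matrix whose columns are the frame's x, y, z axes.
In Python, from station import r, imaging gives the robot as it stands. The module is installed in compiled form; this text tells all that it offers.
- The arm moves only by the tool move_arm, never from a script. Its argument "motion" is one flat list of numbers, 7 for each row, row after row: the shift along the tool's x, y, z in units of 40 mm (1.0 is 40 mm), then the turn, a rotation vector about the tool's x, y, z in units of 5 degrees (1.0 is 5 degrees), then the gripper's target within -1 to 1 (shut at 1, half-way at 0, fully open at -1). In form: [dx, dy, dz, wx, wy, wz, gripper, dx, dy, dz, wx, wy, wz, gripper, ...]. A call has 1 to 20 rows; each row is the pose to reach, as a shift and turn from the pose measured when the call began, along the tool's axes at that moment; what a row does not reach only later rows make up. A row lasts 1/12 s, in which the tool goes at most 41.7 mm and 7.16 degrees, less where a joint would pass 70% of its speed; a pose out of reach is approached as far as the arm can. A call with a gripper value outside its range is refused whole. The fingers move at their own pace and stop on an object; the grip force is fixed at half the most. Time passes only in rows, so rows that repeat a pose let the fingers close. It gives the time, the measured TCP pose, the force and the opening at its end, in the units of the state.
- r.sense(): the state, without advancing time (a new reading comes with each control period).
- imaging.capture(name): name is "scene" or "side" or "wrist"; returns the picture (400x640x3 uint8, blue, green, red); there is no depth.
- imaging.camera_params(name): a dict with "intrinsics" (3x3 intrinsics, pixels), "world_from_camera" (4x4, takes a point from camera to world coordinates). Camera axes: x right, y down, z forward; pixel columns grow to the right and rows downward; lengths in m; the calibration is good to about 2 mm. A picture is of the moment at which its call begins: read the wrist's pose just before it. camera_params takes no time and is no camera call; for the wrist camera it gives the pose at the moment of the call.
- r.finish_job(): hands the job in, once; it reports no verdict.
The state is a dict: "time_s": time; "joints": joint angles; "joint_velocities": joint speeds; "effort": joint torques, N m; "tcp_pos": TCP position; "ee_rot": TCP orientation; "wrist_force": force on the tool from outside, world axes, zero at the start; "moment": the same for the moment, N m; "gripper_width": opening from 0.0 (shut) to 1.0 (fully open).
Only numpy, scipy, OpenCV 4.12 (cv2) and the standard library are available. Lean on these libraries where they do the work, as an engineer would, in place of code of your own. Each camera call takes 0.05 s, during which the arm holds its last target.

## Working session

There is one attempt and no reset: what is moved stays moved. The work goes in short steps, Python scripts to look and compute and a tool call to move; the robot and the scene stay as the last step left them, time stands still between calls to the robot, and variables do not carry over. Pictures are saved under pics/ and viewed, and the job is handed in when it is done.

Besides the shell and the picture viewer there is one more tool, called after "Call:" as name(argument=value, ...) on one line, values as JSON. move_arm: Moves the arm, as the interface text tells. Its arguments: {"type":"object","properties":{"motion":{"type":"array","items":{"type":"number"}}},"required":["motion"]}

```bash
mkdir -p pics; ls; python3 - <<'E'
from station import r, imaging
import cv2, numpy as np
print(r.sense())
for n in ["scene","side","wrist"]:
    p=imaging.camera_params(n); print(n,p["intrinsics"],np.round(p["world_from_camera"],3))
    cv2.imwrite(f"pics/{n}0.png",imaging.capture(n))
E
```

```text
pics
{'time_s': 0.0, 'joints': array([-5.70890977e+01,  2.20902940e+01,  3.81467538e-01, -2.87399170e-02,
       -6.84096452e+01, -1.48157924e+01]), 'joint_velocities': array([ 0.01780227,  0.0766985 ,  0.00607723,  0.02401568, -0.00936399,
       -0.0100309 ]), 'effort': array([ 5.49034917e-05, -3.90668643e+01,  1.87406123e+01,  4.21982512e+00,
        1.10319135e-02, -2.17395395e-04]), 'tcp_pos': array([ 0.19395505, -0.59353066,  0.22147668]), 'ee_rot': array([[-9.50599677e-01, -3.10418618e-01, -7.31877998e-04],
       [-3.10419471e-01,  9.50597599e-01,  1.98926615e-03],
       [ 7.82162190e-05,  2.11818494e-03, -9.99997754e-01]]), 'wrist_force': array([ 0.24503539, -0.89434166, -0.62331872]), 'moment': array([-0.01274811,  0.01142231,  0.02829539]), 'gripper_width': 1.0010847891275443}
scene [[507.11068233   0.         320.00252925]
 [  0.         507.11068233 197.81267551]
 [  0.           0.           1.        ]] [[ 0.577 -0.506  0.641 -0.256]
 [-0.817 -0.342  0.465 -0.869]
 [-0.017 -0.792 -0.611  0.797]
 [ 0.     0.     0.     1.   ]]
side [[402.36398311   0.         314.59243094]
 [  0.         402.36398311 198.50387747]
 [  0.           0.           1.        ]] [[-0.789  0.396 -0.47   0.924]
 [ 0.614  0.517 -0.597  0.235]
 [ 0.007 -0.759 -0.651  0.678]
 [ 0.     0.     0.     1.   ]]
wrist [[304.74467875   0.         319.98900924]
 [  0.         304.74467875 195.62426691]
 [  0.           0.           1.        ]] [[-0.31   0.91   0.275  0.118]
 [ 0.951  0.297  0.091 -0.62 ]
 [ 0.001  0.289 -0.957  0.384]
 [ 0.     0.     0.     1.   ]]
```

View pics/scene0.png

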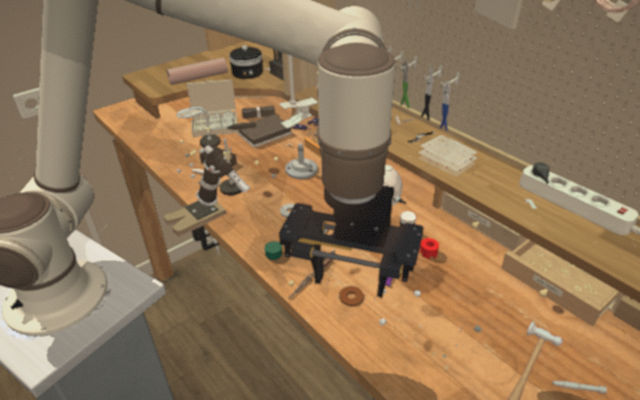

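View pics/side0.png

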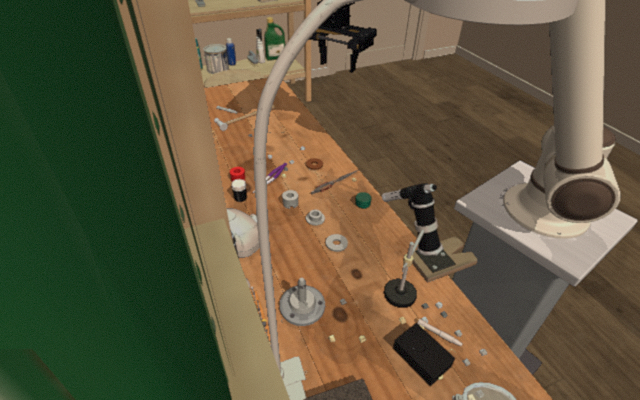

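View pics/wrist0.png

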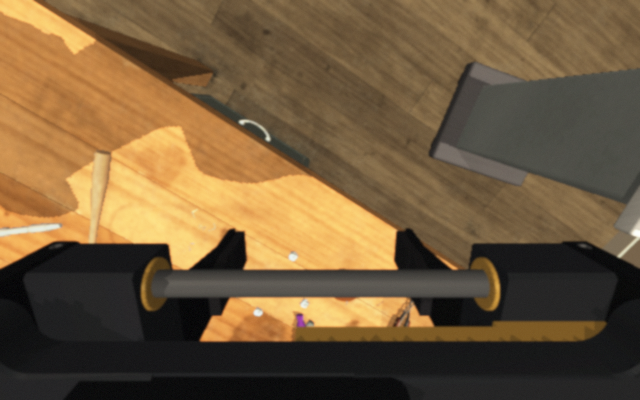

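The side view shows the stand (302,305), the steel washer (337,243), the bushing (316,217), the grey spacer (290,199), the red spacer (238,174), a brown washer (314,163), the jar (239,190), the pot (363,200) and the torch (425,215). In the scene view the arm hides the parts.

```bash
cat > h.py <<'E'
from station import r, imaging
import cv2, numpy as np
def ray(name,u,v,P=None):
    p=P or imaging.camera_params(name); K=p["intrinsics"]; T=p["world_from_camera"]
    d=T[:3,:3]@np.linalg.solve(K,[u,v,1.]); return T[:3,3],d
def onz(name,u,v,z,P=None):
    o,d=ray(name,u,v,P); return o+d*(z-o[2])/d[2]
def proj(name,X,P=None):
    p=P or imaging.camera_params(name); T=p["world_from_camera"]
    c=T[:3,:3].T@(np.asarray(X)-T[:3,3]); q=p["intrinsics"]@c; return q[:2]/q[2]
def tri(rays):
    A=np.zeros((3,3));b=np.zeros(3)
    for o,d in rays:
        d=d/np.linalg.norm(d);M=np.eye(3)-np.outer(d,d);A+=M;b+=M@o
    return np.linalg.solve(A,b)
def rel(target):  # world shift to tool units
    s=r.sense(); return np.round(s["ee_rot"].T@(np.asarray(target)-s["tcp_pos"])/0.04,3)
def crop(img,x0,y0,x1,y1,k,fn):
    cv2.imwrite("pics/"+fn,cv2.resize(img[y0:y1,x0:x1],None,fx=k,fy=k,interpolation=cv2.INTER_CUBIC))
E
python3 - <<'E'
from h import *
P=imaging.camera_params("side")
for n,u,v,z in [("stand",302,306,.012),("tip",303,280,.084),("washer",337,243,.006),("bush",316,214,.018),("spacer",290.5,195,.028),("red",238,172,.028),("jar",239,184,.049),("pot",363,196,.024),("brown",314,163,.006),("torchtop",425,190,.19)]:
    print(n,np.round(onz("side",u,v,z,P),4))
im=cv2.imread("pics/side0.png")
crop(im,220,140,420,340,3,"side0c.png")
E
```

```text
stand [ 0.6594 -0.1378  0.012 ]
tip [ 0.6532 -0.1413  0.084 ]
washer [ 0.494  -0.2275  0.006 ]
bush [ 0.4802 -0.3229  0.018 ]
spacer [ 0.4945 -0.4086  0.028 ]
red [ 0.551  -0.5725  0.028 ]
jar [ 0.586 -0.501  0.049]
pot [ 0.3491 -0.2983  0.024 ]
brown [ 0.3444 -0.5057  0.006 ]
torchtop [ 0.3882 -0.1037  0.19  ]
```

View pics/side0c.png

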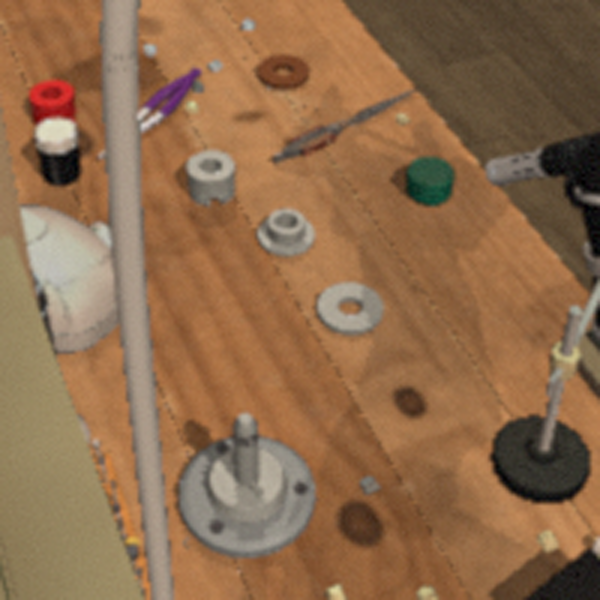

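Call:
move_arm(motion=[-1,0.24,0,0,0,0,-0.4,-2,0.5,0,0,0,0,-0.4,-3,0.7,0,0,0,0,-0.4,-4,1,0,0,0,0,-0.4,-5,1.2,0.2,0,0,0,-0.4,-6,1.45,0.5,0,0,0,-0.4,-7,1.7,0.8,0,0,0,-0.4,-8,1.95,1,0,0,0,-0.4,-8.58,2.07,1,0,0,0,-0.4,-8.58,2.07,1,0,0,0,-0.4,-8.58,2.07,1,0,0,0,-0.4])

```text
time_s: 1.07
tcp_pos: [0.4955, -0.4071, 0.1809]
ee_rot: [[-0.95, -0.313, -0.002], [-0.313, 0.95, 0.002], [0.001, 0.003, -1.0]]
wrist_force: [-0.1, 0.1, 1.0]
gripper_width: 0.702
```

```bash
python3 - <<'E'
from h import *
s=r.sense();print(s["time_s"],s["tcp_pos"],s["ee_rot"],s["gripper_width"],s["joints"])
P=imaging.camera_params("wrist");im=imaging.capture("wrist");cv2.imwrite("pics/w1.png",im);np.save("w1.npy",P["world_from_camera"])
cv2.imwrite("pics/s1.png",imaging.capture("scene"))
for X in [(.4945,-.4086,.028),(.48,-.323,.018)]: print(proj("wrist",X,P))
E
```

```text
1.0667 [ 0.49548995 -0.40714021  0.18091365] [[-0.94974584 -0.31301559 -0.00202083]
 [-0.31301977  0.94974391  0.00226468]
 [ 0.00121039  0.00278343 -0.99999539]] 0.7021645182400789 [-25.01461537  25.39428262  -0.37138663  -0.07609963 -64.3941425
 -46.71117253]
[319.5175468  181.23262265]
[396.82196946 190.37974439]
```

View pics/w1.png

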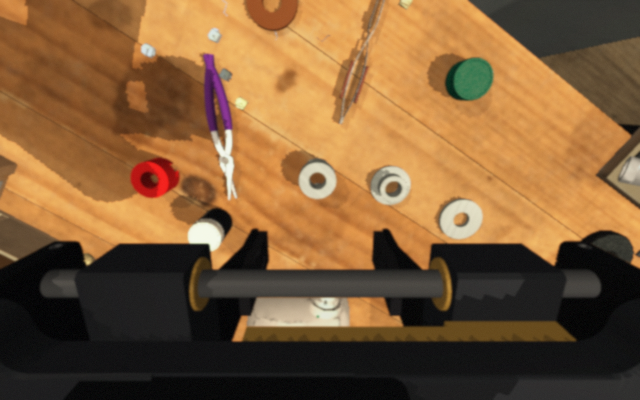

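View pics/s1.png

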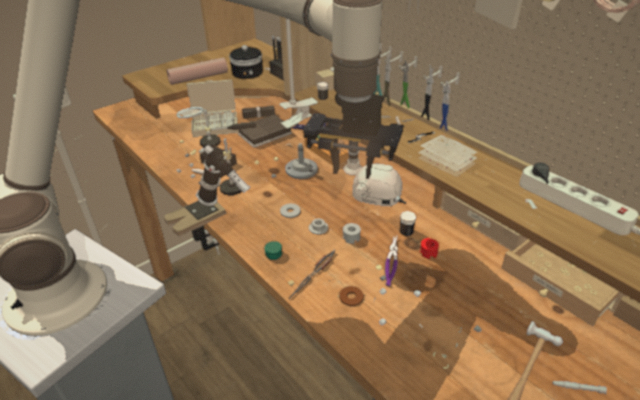

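The wrist view shows the grey spacer (317,179), the bushing (391,186) and the steel washer (461,218), plus the red sleeve (152,179) and brown washer (272,8). The grey steel ones are meant; the red and brown ones are the lookalikes. I'll enlarge to confirm, measure, and look for the slots.

```bash
python3 - <<'E'
from h import *
w=cv2.imread("pics/w1.png");s=cv2.imread("pics/s1.png");d=cv2.imread("pics/side0.png")
def c(im,x,y,h): return cv2.resize(im[y-h:y+h,x-h:x+h],(390,290) if 0 else (290,290),interpolation=cv2.INTER_CUBIC)
top=np.hstack([c(w,317,180,32),c(w,425,200,62)[:, :],])
bot=np.hstack([c(s,352,233,20),c(d,290,199,18)])
cv2.imwrite("pics/c1.png",np.vstack([top,bot]))
P=dict(intrinsics=imaging.camera_params("wrist")["intrinsics"],world_from_camera=np.load("w1.npy"))
hsv=cv2.cvtColor(w,cv2.COLOR_BGR2HSV)
m=((hsv[...,1]<90)&(hsv[...,2]>90)).astype(np.uint8)*255
cs,hi=cv2.findContours(m,cv2.RETR_CCOMP,cv2.CHAIN_APPROX_NONE)
for i,k in enumerate(cs):
    a=cv2.contourArea(k)
    if a<60: continue
    (x,y),rad=cv2.minEnclosingCircle(k)
    if y<240 and 280<x<500:
        e=cv2.fitEllipse(k); print(i,hi[0][i],a,np.round(e[0],1),np.round(e[1],1))
        for z in (.006,.018,.028): print("   ",z,np.round(onz("wrist",*e[0],z,P),4))
E
```

```text
5 [ 7  4  6 -1] 1307.5 [460.4 218.4] [38.2 43.6]
    0.006 [ 0.4907 -0.2342  0.006 ]
    0.018 [ 0.4882 -0.2413  0.018 ]
    0.028 [ 0.4861 -0.2472  0.028 ]
6 [-1 -1 -1  5] 157.0 [460.1 218.8] [12.8 15.9]
    0.006 [ 0.4912 -0.2343  0.006 ]
    0.018 [ 0.4887 -0.2414  0.018 ]
    0.028 [ 0.4866 -0.2473  0.028 ]
12 [17 11 13 -1] 1167.5 [390.1 184.9] [37.3 40. ]
    0.006 [ 0.4786 -0.3287  0.006 ]
    0.018 [ 0.4765 -0.3324  0.018 ]
    0.028 [ 0.4747 -0.3355  0.028 ]
14 [15 13 -1 12] 174.0 [392.9 188. ] [14.  15.8]
    0.006 [ 0.481  -0.3243  0.006 ]
    0.018 [ 0.4788 -0.3282  0.018 ]
    0.028 [ 0.477  -0.3314  0.028 ]
17 [19 12 18 -1] 1091.0 [317. 179.] [36.4 38.7]
    0.006 [ 0.4982 -0.4104  0.006 ]
    0.018 [ 0.4954 -0.4113  0.018 ]
    0.028 [ 0.493  -0.4119  0.028 ]
18 [-1 -1 -1 17] 194.0 [317.  179.8] [15.7 16. ]
    0.006 [ 0.4991 -0.4101  0.006 ]
    0.018 [ 0.4963 -0.411   0.018 ]
    0.028 [ 0.4939 -0.4116  0.028 ]
```

View pics/c1.png

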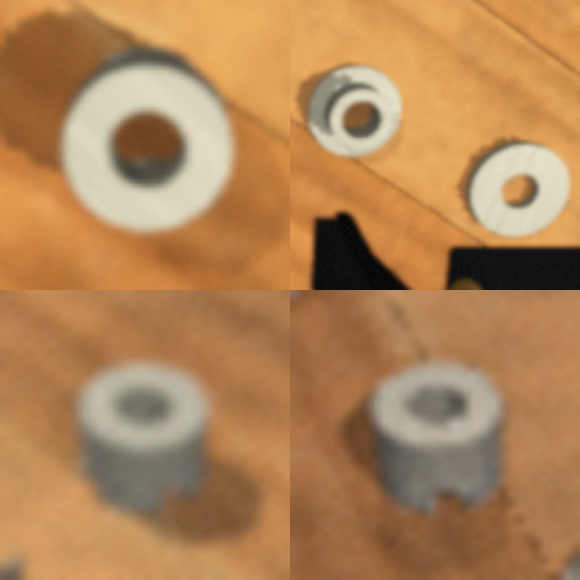

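Confirmed: these are the steel sleeve, bushing and washer. One slot faces the side camera at about (291.6,207). Grasping the spacer.

Call:
move_arm(motion=[0.07,-0.09,0.8,0,0,0,-0.4,0.07,-0.09,1.7,0,0,0,-0.4,0.07,-0.09,2.6,0,0,0,-0.4,0.07,-0.09,3.5,0,0,0,-0.4,0.07,-0.09,4.1,0,0,0,-0.4,0.07,-0.09,4.4,0,0,0,-0.4,0.07,-0.09,4.42,0,0,0,-0.4,0.07,-0.09,4.42,0,0,0,-0.4,0.07,-0.09,4.42,0,0,0,0.5,0.07,-0.09,4.42,0,0,0,0.5,0.07,-0.09,4.42,0,0,0,0.5,0.07,-0.09,4.42,0,0,0,0.5,0.07,-0.09,4.42,0,0,0,0.5])

```text
time_s: 2.25
tcp_pos: [0.4925, -0.4125, 0.0059]
ee_rot: [[-0.951, -0.311, -0.0], [-0.311, 0.951, 0.001], [-0.0, 0.001, -1.0]]
wrist_force: [0.0, 2.4, 3.8]
gripper_width: 0.442
```

```bash
python3 - <<'E'
from h import *
s=r.sense();print(s["gripper_width"],s["tcp_pos"])
im=imaging.capture("side");crop(im,240,130,360,230,5,"g1.png")
P=imaging.camera_params("side")
C=np.array([.4935,-.4125,0])
for u,v in [(291.6,207),(290.6,207),(292.6,207)]:
    for z in (.003,):
        p=onz("side",u,v,z,P); d=p-C; print(np.round(d,4),np.degrees(np.arctan2(d[1],d[0])))
E
```

```text
0.44177549328917104 [ 0.49253645 -0.41253104  0.00594819]
[0.0094 0.0192 0.003 ] 63.971194019021404
[0.0114 0.0176 0.003 ] 57.225442648060714
[0.0074 0.0207 0.003 ] 70.41221360775675
```

View pics/g1.png

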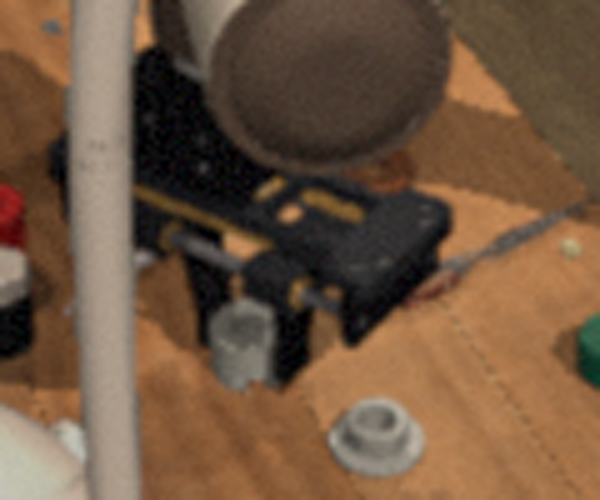

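Call:
move_arm(motion=[0,0,-0.5,0,0,0,0.5,0,0,-1.3,0,0,0,0.5,0,0,-2.2,0,0,0,0.5,0,0,-3.1,0,0,0,0.5,-0.2,0.2,-4,0,0,0,0.5,-0.8,0.7,-4.7,0,0,0,0.5,-1.5,1.3,-4.85,0,0,0,0.5,-2.2,1.9,-4.85,0,0,0,0.5,-2.9,2.5,-4.85,0,0,0,0.5,-3.6,3.1,-4.85,0,0,0,0.5,-4.3,3.7,-4.85,0,0,0,0.5,-5,4.3,-4.85,0,0,0,0.5,-5.6,4.8,-4.85,0,0,0,0.5,-6,5.15,-4.85,0,0,0,0.5,-6.03,5.2,-4.85,0,0,0,0.5,-6.03,5.2,-4.85,0,0,0,0.5,-6.03,5.2,-4.85,0,0,0,0.5])

```text
time_s: 3.72
tcp_pos: [0.6567, -0.1402, 0.1996]
ee_rot: [[-0.95, -0.311, -0.002], [-0.311, 0.95, 0.001], [0.001, 0.002, -1.0]]
wrist_force: [-0.3, -0.5, -2.0]
gripper_width: 0.443
```

```bash
python3 - <<'E'
from h import *
s=r.sense();print(s["time_s"],s["tcp_pos"],s["gripper_width"],s["wrist_force"])
P=imaging.camera_params("wrist");im=imaging.capture("wrist");cv2.imwrite("pics/w2.png",im);np.save("w2.npy",P["world_from_camera"])
d=imaging.capture("side");cv2.imwrite("pics/d2.png",d);sc=imaging.capture("scene");cv2.imwrite("pics/s2.png",sc)
print(proj("wrist",(.656,-.14,.084),P),proj("wrist",(.656,-.14,.024),P))
crop(im,220,90,420,240,4,"w2c.png"); crop(d,200,180,360,300,5,"d2c.png")
E
```

```text
3.7167 [ 0.65665106 -0.14021148  0.19964679] 0.44323540936016126 [-0.3039423  -0.49702469 -1.95660279]
[321.21583599 191.64369074] [320.95891084 177.10934653]
```

View pics/w2c.png

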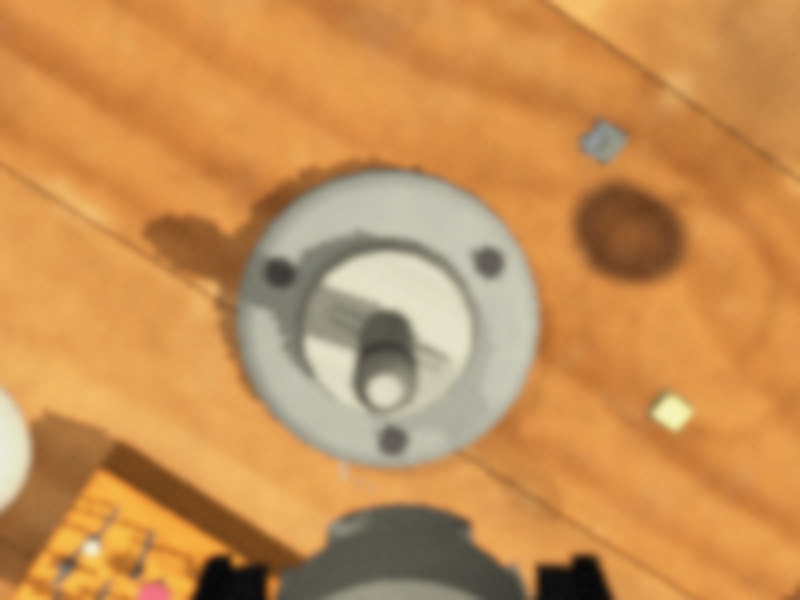

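View pics/d2c.png

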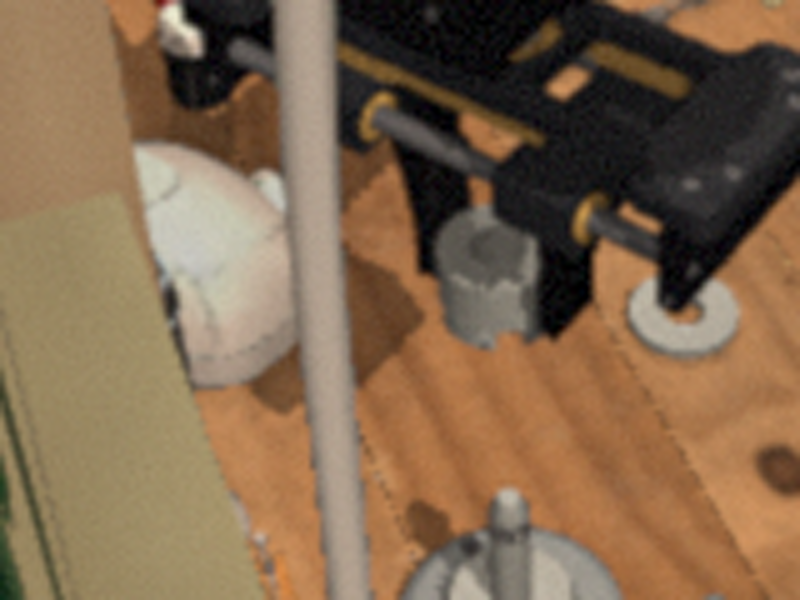

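View pics/w2.png

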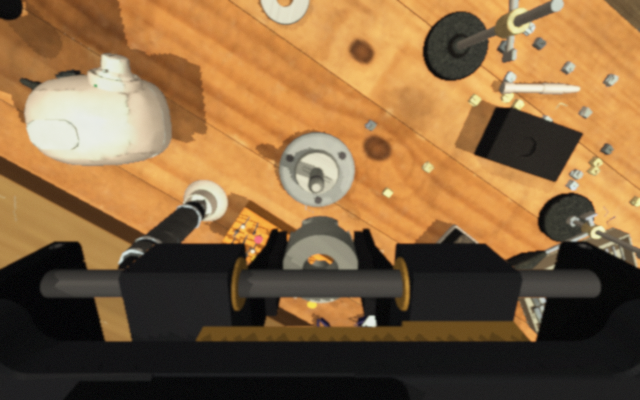

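View pics/s2.png

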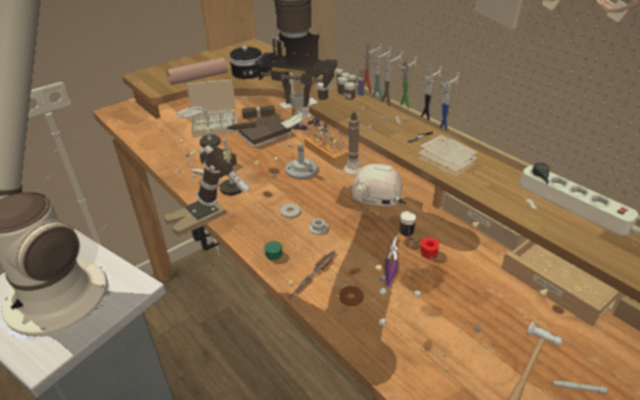

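```bash
python3 - <<'E'
from h import *
im=cv2.imread("pics/w2.png")
c=im[145:200,290:345].astype(np.float32); g=cv2.resize(c,None,fx=10,fy=10,interpolation=cv2.INTER_CUBIC)
g=np.clip((g-60)*255/180,0,255).astype(np.uint8); cv2.imwrite("pics/w2d.png",g)
P=dict(intrinsics=imaging.camera_params("wrist")["intrinsics"],world_from_camera=np.load("w2.npy"))
PS=imaging.camera_params("scene")
b=onz("scene",352,170,0,PS);print("post base",b, "wrist",onz("wrist",207,200,0.02,P))
o,d=ray("scene",353,113,PS)
# height of top assuming vertical above base
t=((b[:2]-o[:2])@d[:2])/(d[:2]@d[:2]); print("top",o+d*t)
s=cv2.imread("pics/s2.png"); crop(s,260,90,400,190,5,"s2c.png")
E
```

```text
post base [ 0.73240373 -0.2625487   0.        ] wrist [ 0.72480426 -0.25864058  0.02      ]
top [ 0.73172645 -0.26144754  0.1762529 ]
```

View pics/w2d.png

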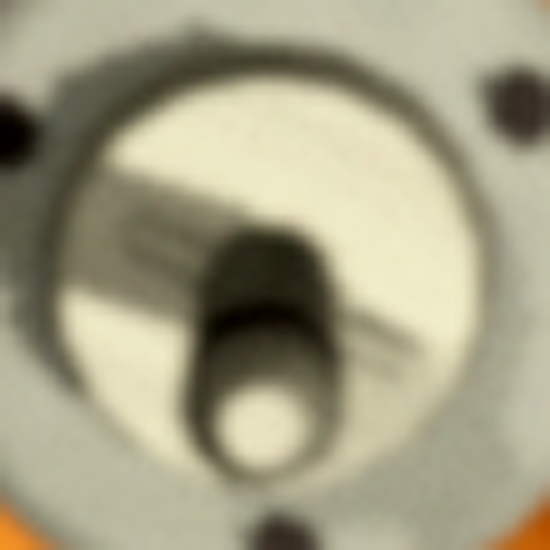

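View pics/s2c.png

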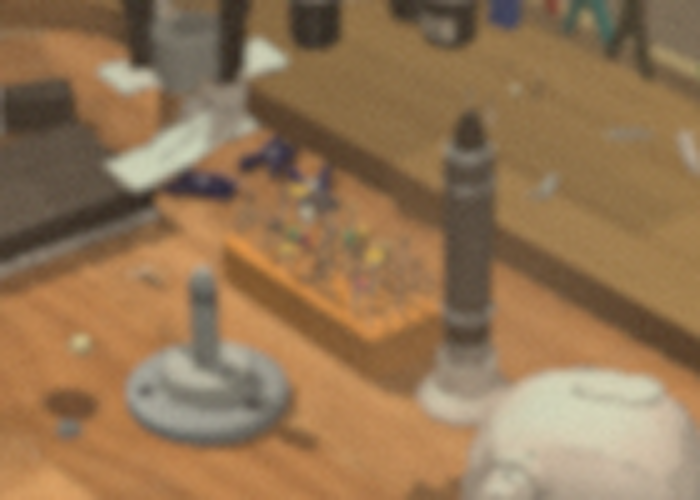

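```bash
python3 - <<'E'
from h import *
im=cv2.imread("pics/w2.png")
P=dict(intrinsics=imaging.camera_params("wrist")["intrinsics"],world_from_camera=np.load("w2.npy"))
f=lambda x,y,z: onz("wrist",290+(x+.5)/10-.5,145+(y+.5)/10-.5,z,P)
def brg(a,b,z=.0265):
    p,q=f(*a,z),f(*b,z);d=q-p;return np.round(np.degrees(np.arctan2(d[1],d[0]))%180,1)
print(brg((350,310),(420,345)),brg((345,340),(405,380)),brg((130,235),(200,270)),brg((165,215),(215,240)),brg((130,235),(420,355)))
# boss by mask
hsv=cv2.cvtColor(im,cv2.COLOR_BGR2HSV)
m=((hsv[...,1]<90)).astype(np.uint8)*255
m[:120]=0;m[212:]=0;m[:,:270]=0;m[:,365:]=0
cs,_=cv2.findContours(m,cv2.RETR_EXTERNAL,cv2.CHAIN_APPROX_NONE);k=max(cs,key=cv2.contourArea);e=cv2.fitEllipse(k);print(e,onz("wrist",*e[0],.010,P))
print("boss",f(272,280,.024),"tip",f(264,425,.084), "tip r", f(215,425,.084),f(315,425,.084))
# bright line enhance
g=cv2.cvtColor(im,cv2.COLOR_BGR2GRAY)[145:200,290:345]
cl=cv2.createCLAHE(6,(4,4)).apply(cv2.resize(g,None,fx=10,fy=10,interpolation=cv2.INTER_LANCZOS4));cv2.imwrite("pics/w2e.png",cl)
E
```

```text
81.0 73.8 80.9 81.0 85.1
((316.4440002441406, 169.1162109375), (73.35367584228516, 74.58406066894531), 105.72545623779297) [ 0.65160655 -0.14696899  0.01      ]
boss [ 0.65244469 -0.14618494  0.024     ] tip [ 0.65325187 -0.14614142  0.084     ] tip r [ 0.65468954 -0.15054559  0.084     ] [ 0.65175547 -0.14155733  0.084     ]
```

View pics/w2e.png

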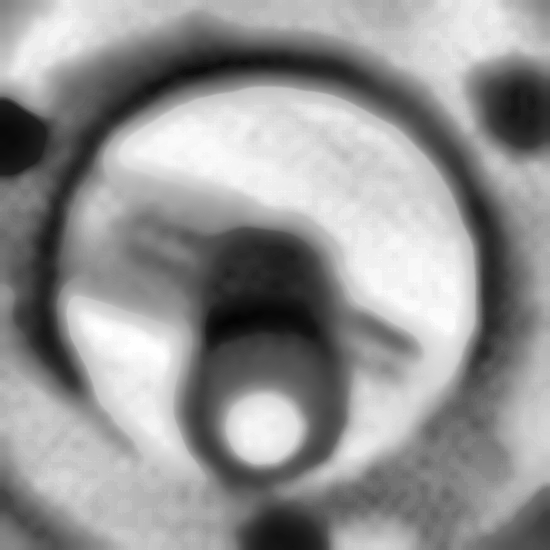

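```bash
python3 - <<'E'
from h import *
im=cv2.imread("pics/w2.png")
P=dict(intrinsics=imaging.camera_params("wrist")["intrinsics"],world_from_camera=np.load("w2.npy"))
PS=imaging.camera_params("side")
f=lambda x,y,z: onz("wrist",290+(x+.5)/10-.5,145+(y+.5)/10-.5,z,P)
C=f(272,282,.0265)
for q in [(418,352),(130,228)]:
    d=f(*q,.0265)-C; print(np.round(d*1e3,1),np.degrees(np.arctan2(d[1],d[0])))
# slot: intersect rays w/ cylinder r 20 about axis, in d2
T=np.array([.6567,-.1402,.1996])
def cyl(u,v,C,rad=.02):
    o,d=ray("side",u,v,PS); a=d[:2]@d[:2]; w=o[:2]-C[:2]; b=2*w@d[:2]; c=w@w-rad**2; D=b*b-4*a*c
    if D<0:return None
    t=(-b-np.sqrt(D))/(2*a);p=o+t*d;e=p[:2]-C[:2];return np.round(np.degrees(np.arctan2(e[1],e[0])),1),np.round(p[2],4)
for dx,dy in [(0,0),(-.002,0),(.002,0),(0,.003),(0,-.003)]:
  print(dx,dy,[cyl(u,248,T+[dx,dy,0]) for u in (299.5,301.6,303.5)])
d=cv2.imread("pics/d2.png");crop(d,280,215,325,255,14,"d2s.png")
crop(im,270,205,370,305,6,"w2s.png")
print("proj of spacer edges", proj("side",T+[0,0,-.006],PS),proj("side",T+[0,0,.022],PS))
E
```

```text
[ 2.6 18.2  0. ] 81.96131828576527
[ -0.9 -17.    0. ] -93.16456212456248
0 0 [(np.float64(47.2), np.float64(0.1955)), (np.float64(56.9), np.float64(0.1956)), (np.float64(65.8), np.float64(0.195))]
-0.002 0 [(np.float64(42.4), np.float64(0.194)), (np.float64(52.3), np.float64(0.1943)), (np.float64(61.1), np.float64(0.194))]
0.002 0 [(np.float64(51.9), np.float64(0.197)), (np.float64(61.6), np.float64(0.1967)), (np.float64(70.5), np.float64(0.1959))]
0 0.003 [(np.float64(42.2), np.float64(0.1979)), (np.float64(51.9), np.float64(0.1982)), (np.float64(60.6), np.float64(0.198))]
0 -0.003 [(np.float64(52.2), np.float64(0.193)), (np.float64(61.9), np.float64(0.1927)), (np.float64(71.0), np.float64(0.1919))]
proj of spacer edges [300.90315272 239.828429  ] [300.6324768  227.76505799]
```

View pics/d2s.png

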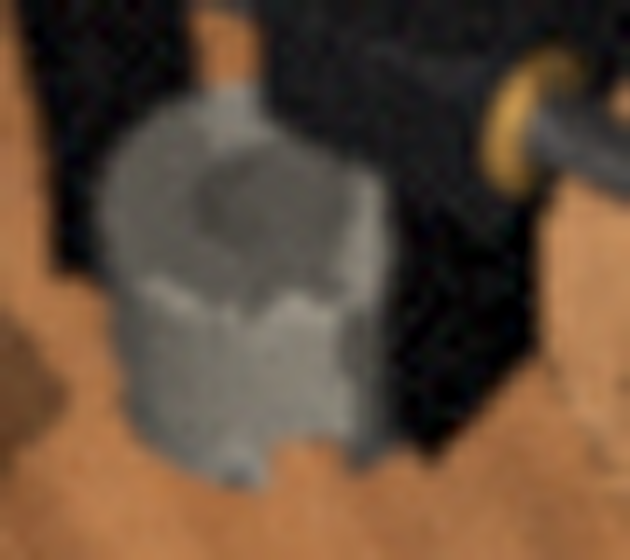

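View pics/w2s.png

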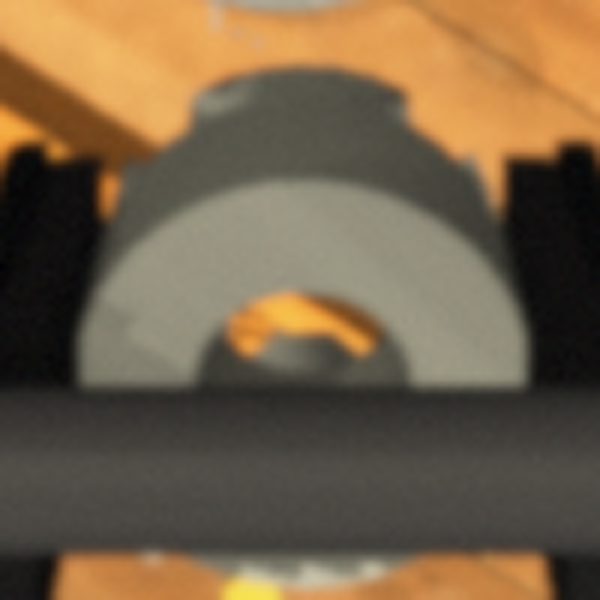

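```bash
python3 - <<'E'
from h import *
P=dict(intrinsics=imaging.camera_params("wrist")["intrinsics"],world_from_camera=np.load("w2.npy"))
R=np.array([[-0.95,-0.311,-.002],[-.311,.95,.001],[.001,.002,-1]]);T=np.array([.6567,-.1402,.1996])
for x,y,z in [(304,178,.2217),(304,67,.1937)]:
    p=onz("wrist",270+(x+.5)/6-.5,205+(y+.5)/6-.5,z,P); q=R.T@(p-T); print("front in tool mm",np.round(q*1e3,1),"centre x",q[0]*1e3-20)
    
S=np.array([.653,-.1462,.1996]); print(R.T@(S-T)/.04, "tip in tool")
print("TCP proj",proj("wrist",T,P))
E
```

```text
front in tool mm [ 17.9  -0.7 -22.1] centre x -2.0763441625526298
front in tool mm [17.3 -0.7  5.9] centre x -2.719793960033819
[ 1.345250e-01 -1.137325e-01  3.500000e-05] tip in tool
TCP proj [321.48028924 246.9226162 ]
```

Call:
move_arm(motion=[0.1,-0.06,0,0,0,-1.3,0.5,0.19,-0.117,0.4,0,0,-2.6,0.5,0.19,-0.117,1.1,0,0,-3.8,0.5,0.19,-0.117,1.8,0,0,-4.2,0.5,0.19,-0.117,2.3,0,0,-4.2,0.5,0.19,-0.117,2.5,0,0,-4.2,0.5,0.19,-0.117,2.6,0,0,-4.2,0.5,0.19,-0.117,2.7,0,0,-4.2,0.5,0.19,-0.117,2.8,0,0,-4.2,0.5,0.19,-0.117,2.9,0,0,-4.2,0.5,0.19,-0.117,3,0,0,-4.2,0.5,0.19,-0.117,3.09,0,0,-4.2,0.5,0.19,-0.117,3.09,0,0,-4.2,0.5])

```text
time_s: 4.95
tcp_pos: [0.6504, -0.1478, 0.076]
ee_rot: [[-0.777, -0.629, -0.001], [-0.629, 0.777, 0.001], [0.0, 0.002, -1.0]]
wrist_force: [0.6, 0.4, -2.5]
gripper_width: 0.446
```

```bash
python3 - <<'E'
from h import *
s=r.sense();print(s["time_s"],s["tcp_pos"],s["wrist_force"],s["moment"])
crop(imaging.capture("wrist"),250,150,390,310,4,"w3.png")
crop(imaging.capture("side"),250,220,350,340,5,"d3.png")
E
```

```text
4.95 [ 0.65043823 -0.147767    0.07603198] [ 0.5596913   0.42789397 -2.54904347] [0.12408768 0.00486432 0.0484935 ]
```

View pics/w3.png

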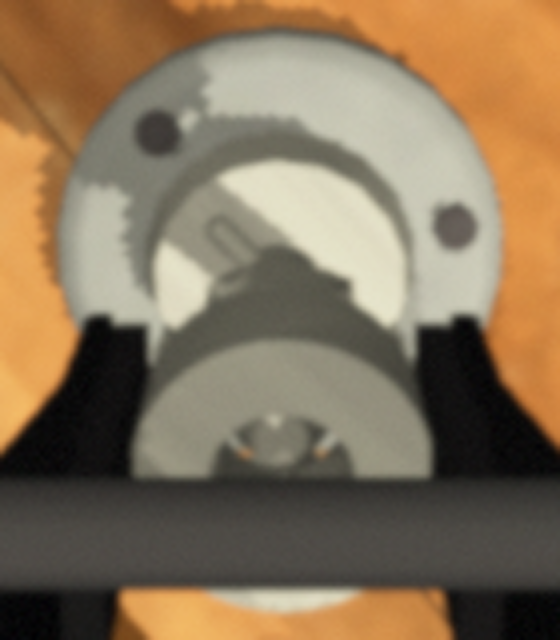

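View pics/d3.png

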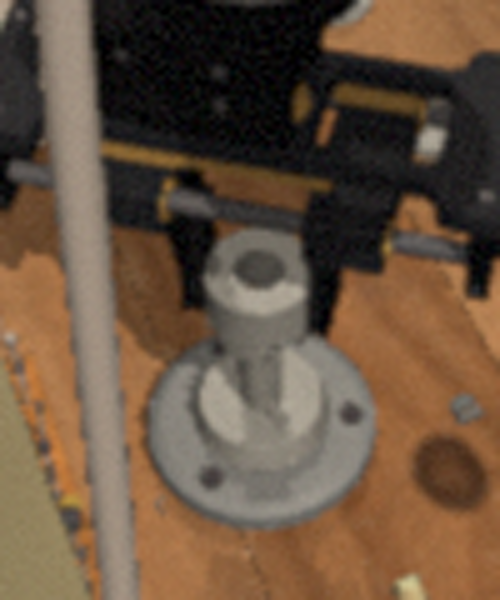

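```bash
python3 - <<'E'
from h import *
P=imaging.camera_params("wrist")
f=lambda x,y,z=.0275: onz("wrist",250+(x+.5)/4-.5,150+(y+.5)/4-.5,z,P)
C=np.array([.653,-.1465])
for a,b in [((216,226),(250,258)),((232,216),(262,243)),((206,234),(232,262))]:
    d=f(*a)-f(*b);print(np.degrees(np.arctan2(d[1],d[0]))%90)
e=f(218,226);print(e,np.degrees(np.arctan2(*(e[:2]-C)[::-1]))%90, np.linalg.norm(e[:2]-C))
im=cv2.imread("pics/w3.png");cv2.imwrite("pics/w3b.png",cv2.resize(im[170:330,130:430],None,fx=2.6,fy=2.6,interpolation=cv2.INTER_CUBIC))
E
```

```text
83.74260431382879
85.22081400439419
79.69710783354674
[ 0.65158492 -0.16280126  0.0275    ] 85.03869116519208 0.016362567119904102
```

View pics/w3b.png

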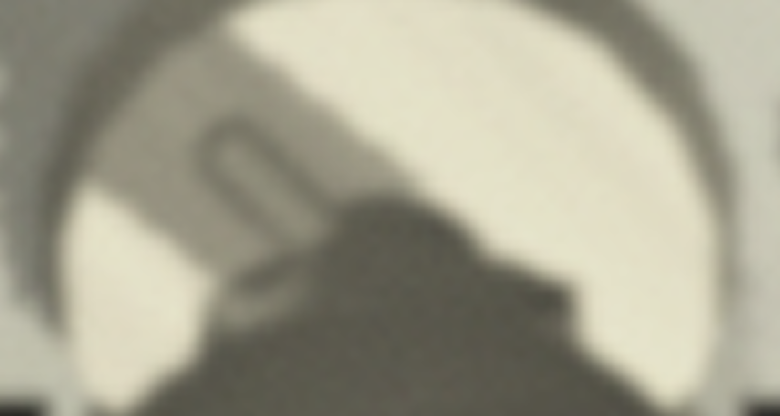

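Call:
move_arm(motion=[0,0,0.2,0,0,0,0.5,0,0,0.45,0,0,0,0.5,0,0,0.7,0,0,0,0.5,0,0,0.85,0,0,0,0.5,0,0,0.93,0,0,0,0.5,0,0,0.99,0,0,0,0.5,0,0,1.03,0,0,0,0.5,0,0,1.07,0,0,0,0.5,0,0,1.1,0,0,0,0.5,0,0,1.13,0,0,0,0.5,0,0,1.14,0,0,0,0.5,0,0,1.14,0,0,0,0.5])

```text
time_s: 6.05
tcp_pos: [0.6506, -0.1479, 0.0311]
ee_rot: [[-0.777, -0.63, -0.001], [-0.63, 0.777, 0.001], [-0.0, 0.001, -1.0]]
wrist_force: [-0.0, -0.4, -1.0]
gripper_width: 0.442
```

```bash
python3 - <<'E'
from h import *
s=r.sense();print(s["time_s"],s["tcp_pos"],s["wrist_force"],s["moment"],s["gripper_width"])
crop(imaging.capture("wrist"),250,170,390,310,5,"w4.png")
crop(imaging.capture("side"),250,220,350,340,5,"d4.png")
E
```

```text
6.05 [ 0.65062796 -0.14791103  0.03105863] [-0.02720714 -0.42335232 -0.9904318 ] [ 0.03037991  0.05113805 -0.03083048] 0.4423021247136889
```

View pics/w4.png

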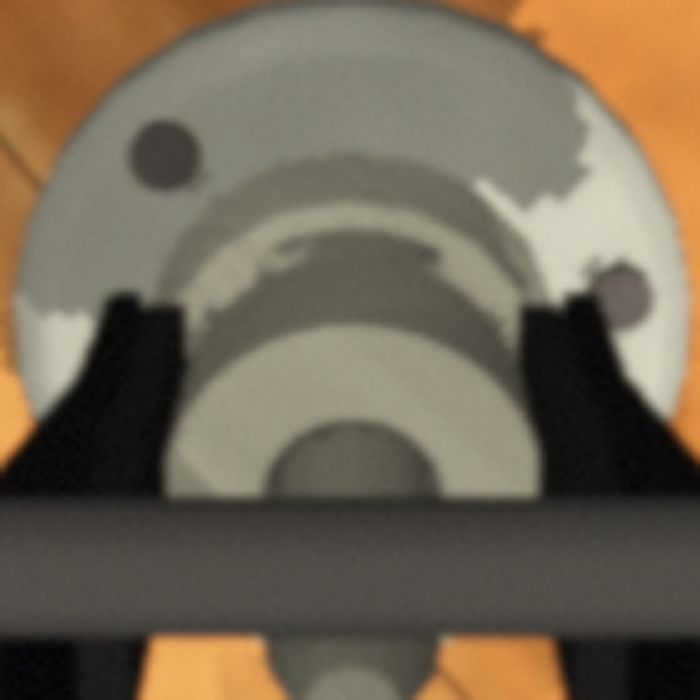

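View pics/d4.png

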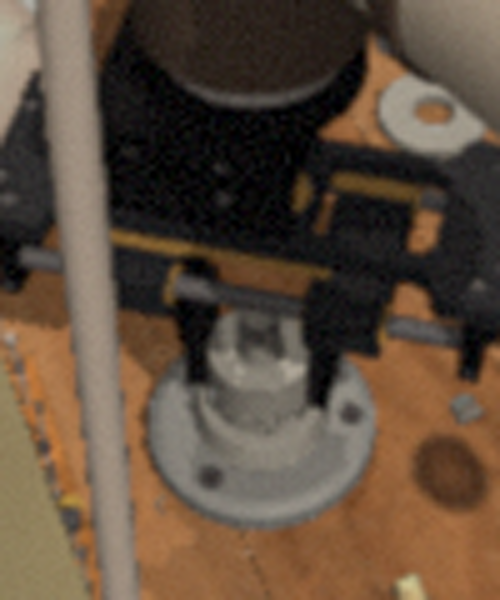

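Call:
move_arm(motion=[0,0,0.03,0,0,0,0.5,0,0,0.04,0,0,0,0.5,0,0,0.04,0,0,0,-0.4,0,0,0.04,0,0,0,-0.4,0,0,0.04,0,0,0,-0.4,0,0,0,0,0,0,-0.4,0,0,-0.6,0,0,0,-0.4,0,0,-1.5,0,0,0,-0.4,0,0,-2.4,0,0,0,-0.4,0,0,-3.3,0,0,0,-0.4,0,0,-4.2,0,0,0,-0.4,0,0,-4.2,0,0,0,-0.4,0,0,-4.2,0,0,0,-0.4])

```text
time_s: 7.23
tcp_pos: [0.6523, -0.1481, 0.2029]
ee_rot: [[-0.777, -0.63, 0.007], [-0.63, 0.777, 0.001], [-0.006, -0.003, -1.0]]
wrist_force: [-0.0, 0.1, -0.6]
gripper_width: 0.7
```

```bash
python3 - <<'E'
from h import *
s=r.sense();print(s["time_s"],s["tcp_pos"],s["wrist_force"],s["gripper_width"],np.round(s["joints"],1))
P=imaging.camera_params("wrist");im=imaging.capture("wrist");np.save("w5.npy",P["world_from_camera"]);cv2.imwrite("pics/w5f.png",im)
crop(im,240,100,400,240,5,"w5.png")
crop(imaging.capture("side"),250,220,350,340,5,"d5.png")
R=s["ee_rot"];T=s["tcp_pos"]
print("to washer",R.T@(np.array([.491,-.2345,.16])-T)/.04)
print("torch in tool m",R.T@(np.array([.43,-.13,.19])-T))
E
```

```text
7.2333 [ 0.65228555 -0.14812024  0.20293153] [-0.0440211   0.14120732 -0.63701773] 0.6995348617922371 [  1.   26.9   5.3  -0.1 -68.1 -52. ]
to washer [4.49836811 0.86467332 1.04428418]
torch in tool m [0.16135627 0.1540753  0.01146259]
```

View pics/w5.png

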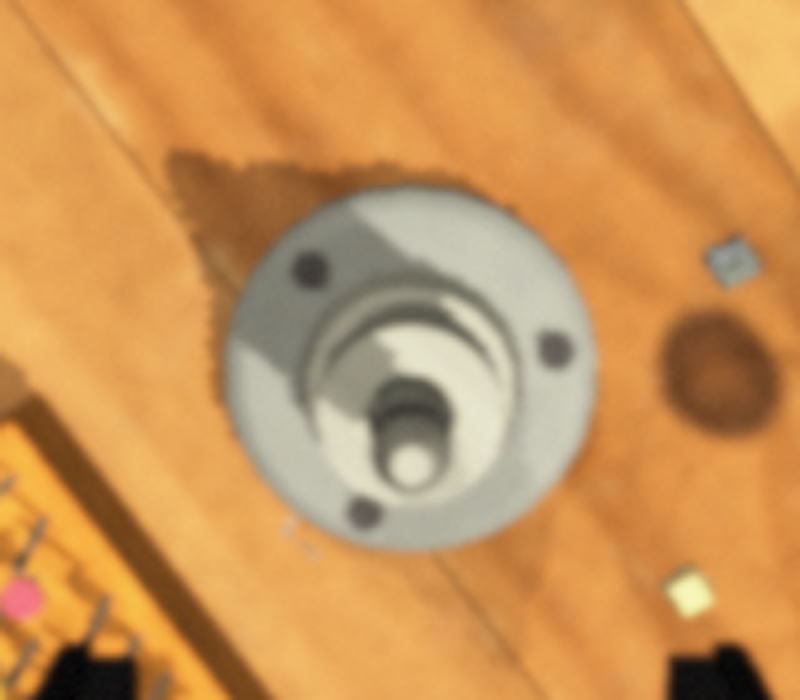

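View pics/d5.png

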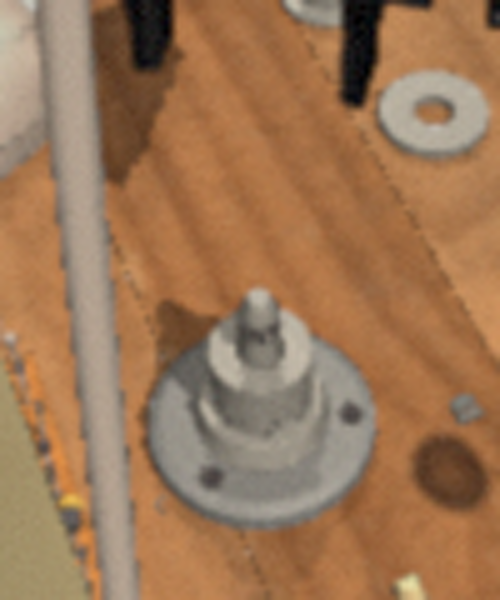

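```bash
python3 - <<'E'
from h import *
a=ray("scene",246,188);b=ray("side",384,197);X=tri([a,b]);print("nozzle",X,proj("scene",X),proj("side",X))
a=ray("scene",210,140);b=ray("side",432,187);X=tri([a,b]);print("head",X,proj("scene",X),proj("side",X))
s=cv2.imread("pics/s2.png");d=cv2.imread("pics/side0.png")
i=np.hstack([cv2.resize(s[120:250,170:280],None,fx=3.4,fy=3.4),cv2.resize(d[165:295,370:480],None,fx=3.4,fy=3.4)]);cv2.imwrite("pics/torch.png",i)
P=imaging.camera_params("wrist");P["world_from_camera"]=np.load("w5.npy")
print("tip",onz("wrist",240+411/5,100+465/5,.084,P),"spacer top",onz("wrist",240+411/5,100+412/5,.052,P))
E
```

```text
nozzle [ 0.39513251 -0.19192499  0.11626547] [246.74378021 187.97965668] [384.78200391 197.03672335]
head [ 0.39489994 -0.09037752  0.208932  ] [208.43343184 139.7980594 ] [430.06785834 187.1285603 ]
tip [ 0.65339648 -0.14578679  0.084     ] spacer top [ 0.65166551 -0.14708945  0.052     ]
```

View pics/torch.png

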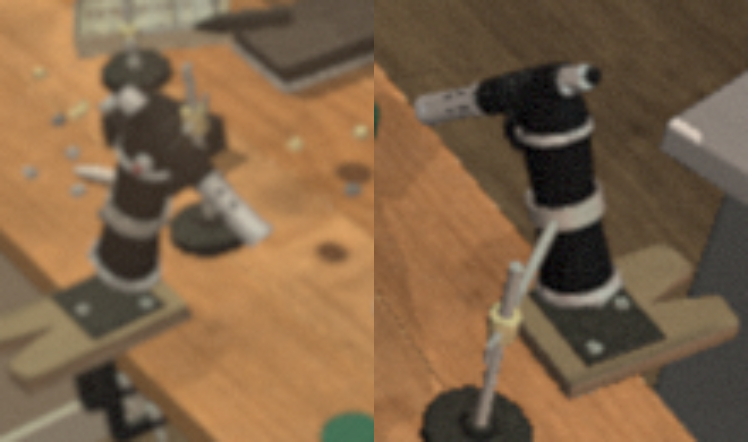

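Call:
move_arm(motion=[0.9,0.17,0,0,0,0.8,-0.6,1.8,0.34,0,0,0,1.6,-0.6,2.7,0.5,0,0,0,2.4,-0.6,3.5,0.67,0.2,0,0,3.2,-0.6,4.2,0.8,0.5,0,0,4,-0.6,4.5,0.86,0.8,0,0,4.2,-0.6,4.5,0.86,0.8,0,0,4.2,-0.6,4.5,0.86,0.8,0,0,4.2,-0.6])

```text
time_s: 8.0
tcp_pos: [0.4875, -0.2346, 0.1654]
ee_rot: [[-0.951, -0.309, -0.005], [-0.309, 0.951, 0.002], [0.004, 0.003, -1.0]]
wrist_force: [0.5, 0.2, 0.9]
gripper_width: 0.801
```

```bash
cat > m.py <<'E'
from h import *
s=r.sense();R=s["ee_rot"];T=s["tcp_pos"];print(s["time_s"],T,s["gripper_width"],np.round(R,3).tolist())
P=imaging.camera_params("wrist");w=imaging.capture("wrist");cv2.imwrite("pics/w6.png",w)
crop(w,220,90,420,240,4,"w6c.png")
hsv=cv2.cvtColor(w,cv2.COLOR_BGR2HSV)
m=((hsv[...,1]<90)&(hsv[...,2]>90)).astype(np.uint8)*255
cs,hi=cv2.findContours(m,cv2.RETR_CCOMP,cv2.CHAIN_APPROX_NONE)
for i,k in enumerate(cs):
    if cv2.contourArea(k)<100: continue
    e=cv2.fitEllipse(k)
    if 120<e[0][1]<240 and 230<e[0][0]<410:
        print(hi[0][i][3],np.round(e[0],1),np.round(e[1],1))
        for z in (.006,.018):
            X=onz("wrist",*e[0],z,P);print("   ",z,np.round(X,4),"tool units",np.round(R.T@(X-T)/.04,3))
E
python3 m.py
```

```text
8.0 [ 0.48754275 -0.23459317  0.16540021] 0.8010823363776377 [[-0.951, -0.309, -0.005], [-0.309, 0.951, 0.002], [0.004, 0.003, -1.0]]
-1 [320.5 184.4] [43.7 45.2]
    0.006 [ 0.4907 -0.2335  0.006 ] tool units [-0.099 -0.012  3.985]
    0.018 [ 0.4878 -0.2345  0.018 ] tool units [-0.021 -0.012  3.685]
15 [320.4 184.7] [16.3 17. ]
    0.006 [ 0.4911 -0.2334  0.006 ] tool units [-0.108 -0.013  3.985]
    0.018 [ 0.4881 -0.2344  0.018 ] tool units [-0.029 -0.013  3.685]
-1 [239.4 147.1] [41.3 44.2]
    0.006 [ 0.4785 -0.3272  0.006 ] tool units [ 0.914 -2.146  3.981]
    0.018 [ 0.476  -0.3247  0.018 ] tool units [ 0.955 -2.066  3.682]
18 [236.7 148.8] [15.7 18.7]
    0.006 [ 0.481  -0.3295  0.006 ] tool units [ 0.872 -2.22   3.981]
    0.018 [ 0.4785 -0.3269  0.018 ] tool units [ 0.914 -2.138  3.681]
```

View pics/w6.png

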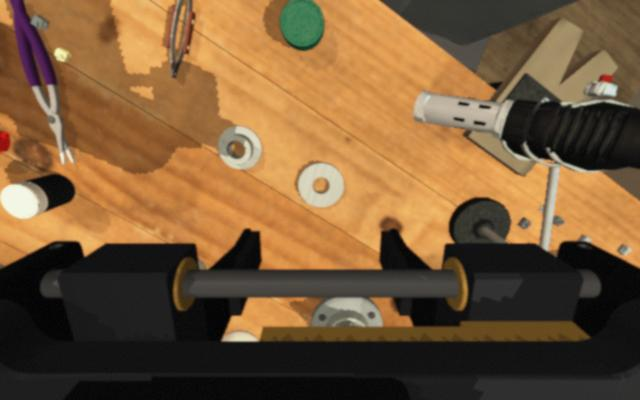

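Call:
move_arm(motion=[-0.1,-0.01,0.8,0,0,0,-0.6,-0.1,-0.01,1.7,0,0,0,-0.6,-0.1,-0.01,2.6,0,0,0,-0.6,-0.1,-0.01,3.4,0,0,0,-0.6,-0.1,-0.01,3.9,0,0,0,-0.6,-0.1,-0.01,4.06,0,0,0,-0.6,-0.1,-0.01,4.1,0,0,0,-0.6,-0.1,-0.01,4.11,0,0,0,-0.6,-0.1,-0.01,4.11,0,0,0,-0.6])

```text
time_s: 8.8
tcp_pos: [0.4942, -0.2333, 0.0026]
ee_rot: [[-0.951, -0.311, -0.0], [-0.311, 0.951, 0.001], [-0.0, 0.001, -1.0]]
wrist_force: [-0.1, -0.5, 0.4]
gripper_width: 0.801
```

Call:
move_arm(motion=[0.075,0.02,0.03,0,0,0,-0.6,0.075,0.02,0.03,0,0,0,-0.6,0.075,0.02,0.03,0,0,0,-0.6,0.075,0.02,0.03,0,0,0,0.4,0.075,0.02,0.03,0,0,0,0.4,0.075,0.02,0.03,0,0,0,0.4,0.075,0.02,0.03,0,0,0,0.4,0.075,0.02,0.03,0,0,0,0.4,0.075,0.02,0.03,0,0,0,0.4])

```text
time_s: 9.55
tcp_pos: [0.491, -0.2335, 0.0015]
ee_rot: [[-0.95, -0.311, -0.0], [-0.311, 0.95, 0.001], [0.0, 0.001, -1.0]]
wrist_force: [-0.5, -0.5, 1.2]
gripper_width: 0.558
```

Call:
move_arm(motion=[0,0,-0.4,0,0,0,0.4,0,0,-1.2,0,0,0,0.4,0,0,-2.1,0,0,0,0.4,0,0,-3,0,0,0,0.4,0,0,-3.9,0,0,0,0.4,-0.4,0.1,-4.6,0,0,0,0.4,-1.2,0.25,-5,0,0,0,0.4,-2,0.4,-5,0,0,0,0.4,-2.9,0.55,-5,0,0,0,0.4,-3.7,0.7,-5,0,0,0,0.4,-4.3,0.8,-5,0,0,0,0.4,-4.51,0.81,-5,0,0,0,0.4,-4.51,0.81,-5,0,0,0,0.4,-4.51,0.81,-5,0,0,0,0.4,-4.51,0.81,-5,0,0,0,0.4])

```text
time_s: 10.8
tcp_pos: [0.6513, -0.1474, 0.2014]
ee_rot: [[-0.951, -0.31, -0.001], [-0.31, 0.951, 0.001], [0.001, 0.001, -1.0]]
wrist_force: [-0.5, 0.2, -0.1]
gripper_width: 0.557
```

```bash
python3 - <<'E'
from h import *
s=r.sense();print(s["time_s"],s["tcp_pos"],s["wrist_force"],s["gripper_width"])
P=imaging.camera_params("wrist");im=imaging.capture("wrist");np.save("w7.npy",P["world_from_camera"]);np.save("w7s.npy",np.c_[s["ee_rot"],s["tcp_pos"]])
cv2.imwrite("pics/w7f.png",im);crop(im,250,150,390,310,5,"w7.png")
E
```

```text
10.8 [ 0.65130038 -0.14741003  0.20138663] [-0.50838222  0.16984946 -0.09266538] 0.5573771554759056
```

View pics/w7.png

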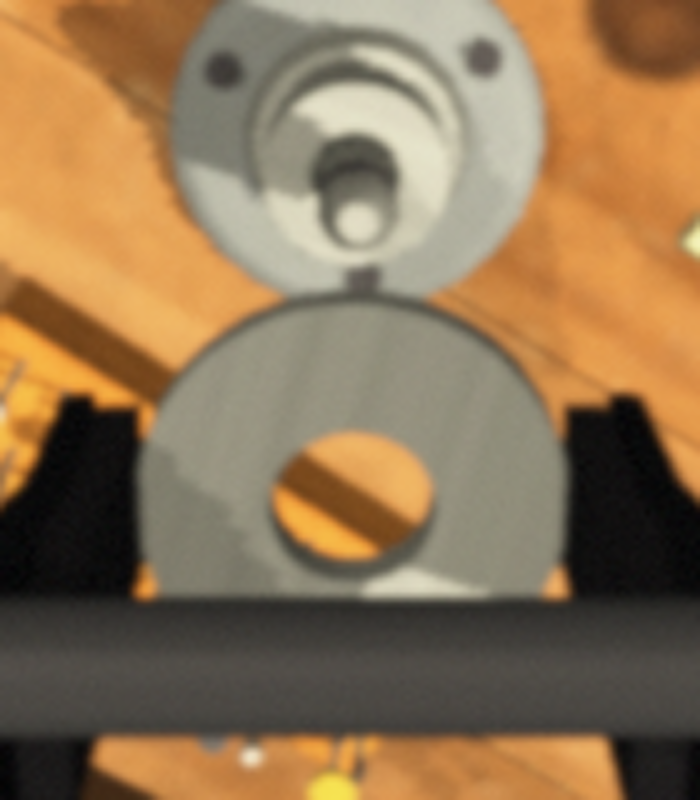

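```bash
python3 - <<'E'
from h import *
P=imaging.camera_params("wrist");P["world_from_camera"]=np.load("w7.npy");A=np.load("w7s.npy");R=A[:,:3];T=A[:,3]
f=lambda x,y,z: R.T@(onz("wrist",250+(x+.5)/5-.5,150+(y+.5)/5-.5,z,P)-T)*1e3
zt=T[2]-.0015+.006
print("bore",f(354,497,zt),"front",f(355,299,zt),"bore top/bot",f(354,432,zt),f(354,562,zt),"L/R",f(273,495,zt),f(435,495,zt))
print("tip",f(358,222,.084),"sleeve top",f(355,170,.052))
E
```

```text
bore [ 0.86191887 -0.62067425 -4.49989139] front [24.84629752 -0.51552171 -4.47451651] bore top/bot [ 8.95127019 -0.62226293 -4.49138035] [-7.44997877 -0.61904186 -4.50863657] L/R [ 1.11832769 -9.88327806 -4.51144531] [ 1.10986012  8.64239997 -4.48780609]
tip [ -2.4776057    0.21212355 117.38445045] sleeve top [ -0.50792435  -0.32608968 149.38588006]
```

Call:
move_arm(motion=[-0.04,0.013,0.6,0,0,0,0.4,-0.04,0.013,1.4,0,0,0,0.4,-0.04,0.013,2.1,0,0,0,0.4,-0.04,0.013,2.6,0,0,0,0.4,-0.04,0.013,2.8,0,0,0,0.4,-0.04,0.013,2.9,0,0,0,0.4,-0.04,0.013,3,0,0,0,0.4,-0.04,0.013,3.1,0,0,0,0.4,-0.04,0.013,3.2,0,0,0,0.4,-0.04,0.013,3.3,0,0,0,0.4,-0.04,0.013,3.4,0,0,0,0.4,-0.04,0.013,3.5,0,0,0,0.4,-0.04,0.013,3.5,0,0,0,0.4])

```text
time_s: 11.93
tcp_pos: [0.652, -0.1463, 0.0608]
ee_rot: [[-0.951, -0.31, -0.002], [-0.31, 0.951, 0.001], [0.002, 0.002, -1.0]]
wrist_force: [1.0, 0.4, -1.1]
gripper_width: 0.556
```

```bash
python3 - <<'E'
from h import *
s=r.sense();print(s["time_s"],s["tcp_pos"],s["wrist_force"],s["moment"],s["gripper_width"])
crop(imaging.capture("wrist"),250,180,390,310,5,"w8.png")
E
```

```text
11.9333 [ 0.65201251 -0.14630859  0.06075584] [ 0.95940188  0.3643925  -1.08798916] [ 0.01569332 -0.02695326 -0.04510105] 0.5559966025858148
```

View pics/w8.png

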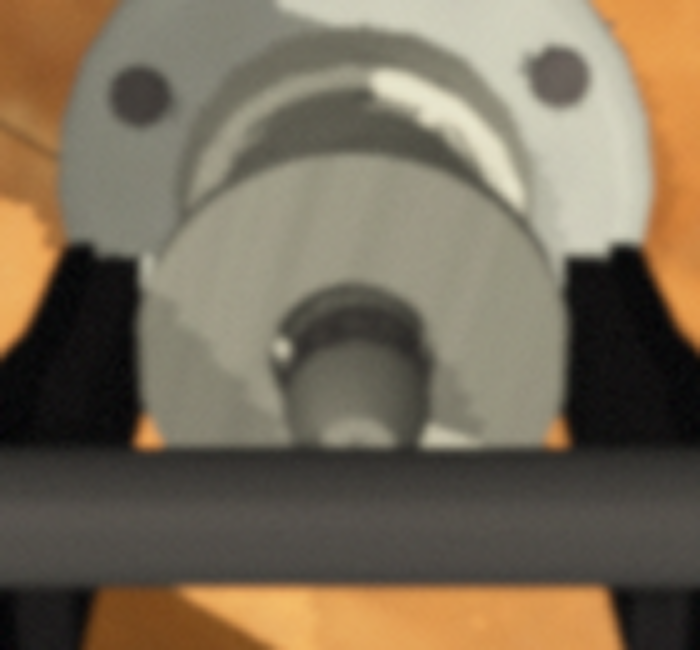

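Call:
move_arm(motion=[0,0,0.06,0,0,0,0.4,0,0,0.11,0,0,0,0.4,0,0,0.15,0,0,0,0.4,0,0,0.18,0,0,0,0.4,0,0,0.19,0,0,0,0.4,0,0,0.19,0,0,0,0.4])

```text
time_s: 12.48
tcp_pos: [0.6523, -0.1464, 0.0536]
ee_rot: [[-0.951, -0.31, -0.002], [-0.31, 0.951, 0.001], [0.001, 0.001, -1.0]]
wrist_force: [0.0, -0.7, -1.3]
gripper_width: 0.56
```

Call:
move_arm(motion=[0,0,0,0,0,0,-0.5,0,0,0,0,0,0,-0.5,0,0,0,0,0,0,-0.5,0,0,0,0,0,0,-0.5,0,0,-0.3,0,0,0,-0.5,0,0,-1,0,0,0,-0.5,0,0,-1.9,0,0,0,-0.5,0,0,-2.8,0,0,0,-0.5,0,0,-3.6,0,0,0,-0.5,0,0,-3.7,0,0,0,-0.5,0,0,-3.7,0,0,0,-0.5])

```text
time_s: 13.4
tcp_pos: [0.6541, -0.1467, 0.2063]
ee_rot: [[-0.951, -0.31, 0.006], [-0.31, 0.951, 0.0], [-0.006, -0.002, -1.0]]
wrist_force: [-0.2, -0.9, -0.4]
gripper_width: 0.752
```

```bash
python3 - <<'E'
from h import *
s=r.sense();print(s["time_s"],s["tcp_pos"],s["gripper_width"])
a=imaging.capture("wrist")[100:240,240:400];b=imaging.capture("side")[250:340,260:350]
cv2.imwrite("pics/w9.png",np.hstack([cv2.resize(a,(457,400)),cv2.resize(b,(340,400))]))
R=s["ee_rot"];T=s["tcp_pos"]
print("to bushing",R.T@(np.array([.4785,-.3275,.17])-T)/.04)
E
```

```text
13.4 [ 0.65414077 -0.14668404  0.20634295] 0.7515505405974984
to bushing [ 5.58172334 -2.93473289  0.87879016]
```

View pics/w9.png

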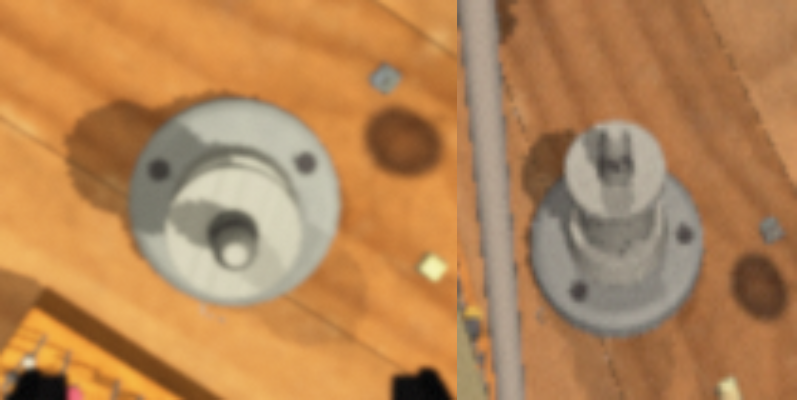

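The washer rests flat on the sleeve. On to the bushing.

Call:
move_arm(motion=[0.85,-0.45,0,0,0,0,-0.3,1.7,-0.9,0,0,0,0,-0.3,2.55,-1.35,0,0,0,0,-0.3,3.4,-1.8,0.1,0,0,0,-0.3,4.2,-2.2,0.3,0,0,0,-0.3,5,-2.6,0.6,0,0,0,-0.3,5.5,-2.9,0.88,0,0,0,-0.3,5.58,-2.93,0.88,0,0,0,-0.3,5.58,-2.93,0.88,0,0,0,-0.3,5.58,-2.93,0.88,0,0,0,-0.3,5.58,-2.93,0.88,0,0,0,-0.3])

```text
time_s: 14.42
tcp_pos: [0.4769, -0.3262, 0.1663]
ee_rot: [[-0.95, -0.311, -0.002], [-0.311, 0.95, 0.001], [0.002, 0.002, -1.0]]
wrist_force: [-0.8, -0.0, -0.1]
gripper_width: 0.655
```

```bash
python3 m.py
```

```text
14.4167 [ 0.47692256 -0.32623631  0.16634657] 0.6550941454411654 [[-0.95, -0.311, -0.002], [-0.311, 0.95, 0.001], [0.002, 0.002, -1.0]]
-1 [318.6 181.7] [39.9 41. ]
    0.006 [ 0.4784 -0.328   0.006 ] tool units [-0.029 -0.062  4.009]
    0.018 [ 0.4756 -0.3289  0.018 ] tool units [ 0.047 -0.06   3.709]
8 [318.2 184.6] [15.4 16.7]
    0.006 [ 0.4817 -0.3274  0.006 ] tool units [-0.111 -0.073  4.008]
    0.018 [ 0.4787 -0.3283  0.018 ] tool units [-0.032 -0.071  3.708]
```

View pics/w6c.png

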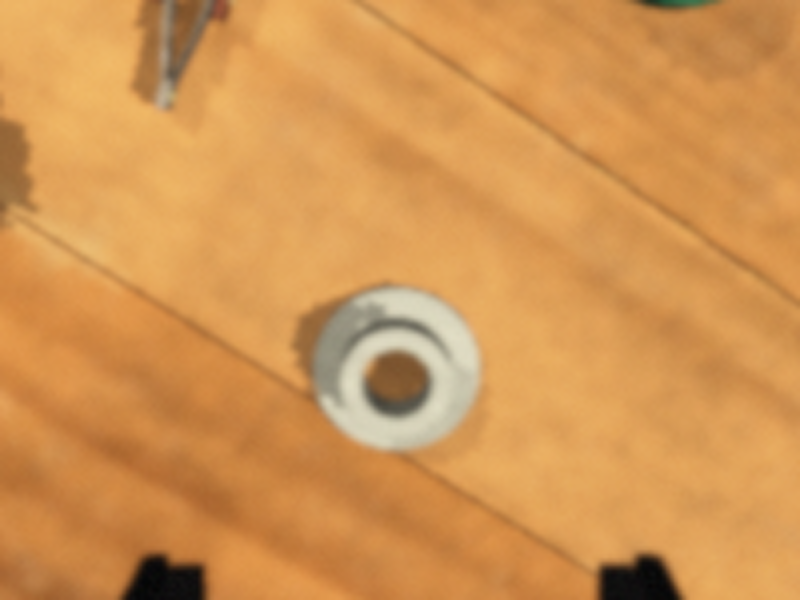

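Call:
move_arm(motion=[-0.03,-0.06,0.8,0,0,0,-0.3,-0.03,-0.06,1.7,0,0,0,-0.3,-0.03,-0.06,2.6,0,0,0,-0.3,-0.03,-0.06,3.4,0,0,0,-0.3,-0.03,-0.06,3.8,0,0,0,-0.3,-0.03,-0.06,3.97,0,0,0,-0.3,-0.03,-0.06,4.01,0,0,0,-0.3,-0.03,-0.06,4.01,0,0,0,-0.3,-0.03,-0.06,4.01,0,0,0,-0.3])

```text
time_s: 15.22
tcp_pos: [0.4803, -0.328, 0.0077]
ee_rot: [[-0.95, -0.312, 0.001], [-0.312, 0.95, -0.0], [-0.001, -0.0, -1.0]]
wrist_force: [1.6, -0.1, 0.4]
gripper_width: 0.651
```

Call:
move_arm(motion=[0.04,0,0.04,0,0,0,-0.3,0.04,0,0.04,0,0,0,-0.3,0.04,0,0.04,0,0,0,0.7,0.04,0,0.04,0,0,0,0.7,0.04,0,0.04,0,0,0,0.7,0.04,0,0.04,0,0,0,0.7,0.04,0,0.04,0,0,0,0.7,0.04,0,0.04,0,0,0,0.7])

```text
time_s: 15.88
tcp_pos: [0.4787, -0.3285, 0.0061]
ee_rot: [[-0.95, -0.312, 0.001], [-0.312, 0.95, 0.0], [-0.001, -0.0, -1.0]]
wrist_force: [0.4, 0.5, 0.9]
gripper_width: 0.332
```

Call:
move_arm(motion=[0,0,-0.4,0,0,0,0.7,0,0,-1.2,0,0,0,0.7,0,0,-2.1,0,0,0,0.7,0,0,-3,0,0,0,0.7,-0.2,0.1,-3.9,0,0,0,0.7,-0.7,0.4,-4.6,0,0,0,0.7,-1.5,0.8,-5,0,0,0,0.7,-2.3,1.2,-5,0,0,0,0.7,-3.1,1.65,-5,0,0,0,0.7,-3.9,2.1,-5,0,0,0,0.7,-4.7,2.5,-5,0,0,0,0.7,-5.3,2.85,-5,0,0,0,0.7,-5.55,2.97,-5,0,0,0,0.7,-5.55,2.97,-5,0,0,0,0.7,-5.55,2.97,-5,0,0,0,0.7,-5.55,2.97,-5,0,0,0,0.7])

```text
time_s: 17.22
tcp_pos: [0.6514, -0.1472, 0.206]
ee_rot: [[-0.95, -0.311, -0.0], [-0.311, 0.95, 0.0], [0.0, 0.0, -1.0]]
wrist_force: [-0.3, 0.4, -0.3]
gripper_width: 0.334
```

```bash
python3 - <<'E'
from h import *
s=r.sense();print(s["time_s"],s["tcp_pos"],s["wrist_force"],s["gripper_width"],np.round(s["ee_rot"],3).tolist())
P=imaging.camera_params("wrist");im=imaging.capture("wrist");np.save("w7.npy",P["world_from_camera"]);np.save("w7s.npy",np.c_[s["ee_rot"],s["tcp_pos"]])
cv2.imwrite("pics/w10f.png",im);crop(im,250,150,390,310,5,"w10.png")
E
```

```text
17.2167 [ 0.65137467 -0.14715426  0.20602668] [-0.31650268  0.42032266 -0.33082724] 0.33408238468315465 [[-0.95, -0.311, -0.0], [-0.311, 0.95, 0.0], [0.0, 0.0, -1.0]]
```

View pics/w10.png

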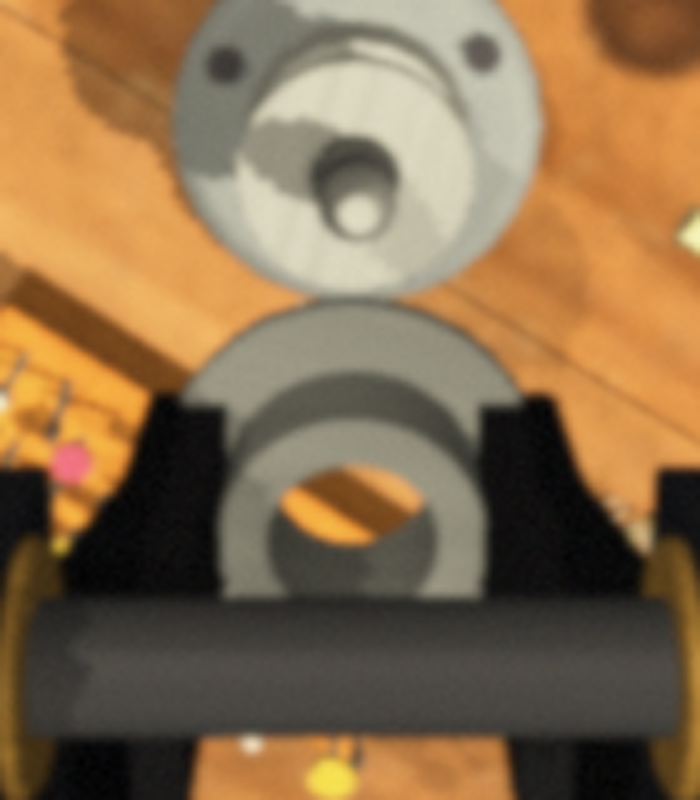

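```bash
python3 - <<'E'
from h import *
P=imaging.camera_params("wrist");P["world_from_camera"]=np.load("w7.npy");A=np.load("w7s.npy");R=A[:,:3];T=A[:,3]
f=lambda x,y,z: R.T@(onz("wrist",250+(x+.5)/5-.5,150+(y+.5)/5-.5,z,P)-T)*1e3
u=T[2]-.0061
print("flange front",f(354,303,u+.004),"barrel front",f(354,418,u+.018),"bore front",f(354,468,u+.018))
print("tip",f(357,215,.084),"washer top front",f(357,58,.058),f(357,298,.058))
E
```

```text
flange front [22.04859217 -0.64274723  2.1040846 ] barrel front [ 13.94677445  -0.64844833 -11.89744173] bore front [  8.06539035  -0.64730143 -11.89854895]
tip [-2.43219315e+00  7.96318909e-03  1.22026222e+02] washer top front [2.36544322e+01 5.05344766e-02 1.48031139e+02] [-2.86747933e+01  9.05503293e-02  1.48021291e+02]
```

Call:
move_arm(motion=[-0.012,0.013,0.6,0,0,0,0.7,-0.012,0.013,1.4,0,0,0,0.7,-0.012,0.013,2.1,0,0,0,0.7,-0.012,0.013,2.6,0,0,0,0.7,-0.012,0.013,2.8,0,0,0,0.7,-0.012,0.013,2.9,0,0,0,0.7,-0.012,0.013,3,0,0,0,0.7,-0.012,0.013,3.1,0,0,0,0.7,-0.012,0.013,3.2,0,0,0,0.7,-0.012,0.013,3.3,0,0,0,0.7,-0.012,0.013,3.38,0,0,0,0.7,-0.012,0.013,3.38,0,0,0,0.7])

```text
time_s: 18.27
tcp_pos: [0.6513, -0.1467, 0.0706]
ee_rot: [[-0.95, -0.311, -0.001], [-0.311, 0.95, 0.0], [0.001, 0.0, -1.0]]
wrist_force: [0.1, 0.7, -0.8]
gripper_width: 0.334
```

```bash
python3 - <<'E'
from h import *
s=r.sense();print(s["time_s"],s["tcp_pos"],s["wrist_force"],s["moment"],s["gripper_width"])
crop(imaging.capture("wrist"),250,180,390,310,5,"w11.png")
E
```

```text
18.2667 [ 0.65131764 -0.14667586  0.07056021] [ 0.08737035  0.7226443  -0.77175597] [0.00970554 0.02115598 0.01510597] 0.3337775070261292
```

View pics/w11.png

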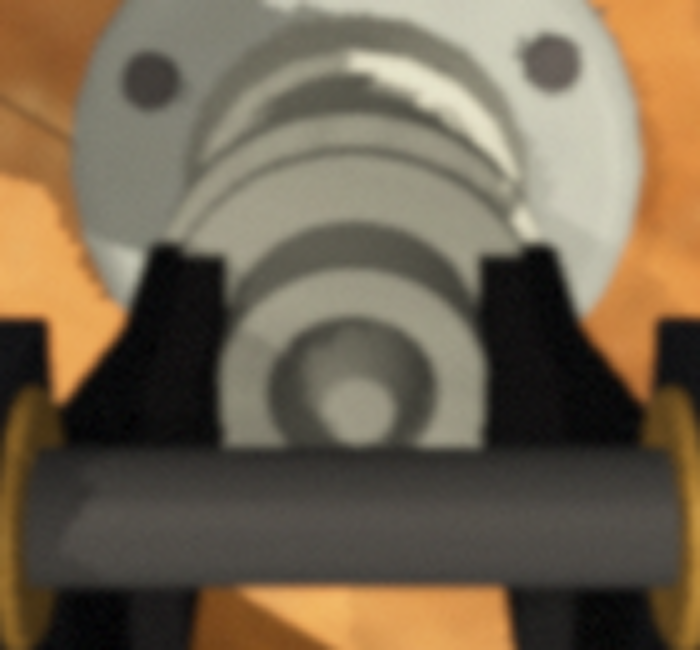

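Call:
move_arm(motion=[0,0,0.05,0,0,0,0.7,0,0,0.1,0,0,0,0.7,0,0,0.14,0,0,0,0.7,0,0,0.16,0,0,0,0.7,0,0,0.17,0,0,0,0.7,0,0,0.17,0,0,0,0.7])

```text
time_s: 18.82
tcp_pos: [0.6516, -0.1467, 0.0642]
ee_rot: [[-0.95, -0.311, -0.0], [-0.311, 0.95, -0.0], [0.0, -0.0, -1.0]]
wrist_force: [-0.2, 0.6, -0.3]
gripper_width: 0.332
```

Call:
move_arm(motion=[0,0,0,0,0,0,-0.3,0,0,0,0,0,0,-0.3,0,0,0,0,0,0,-0.3,0,0,0,0,0,0,-0.3,0,0,0,0,0,0,-0.3,0,0,-0.3,0,0,0,-0.3,0,0,-1,0,0,0,-0.3,0,0,-1.9,0,0,0,-0.3,0,0,-2.8,0,0,0,-0.3,0,0,-3.5,0,0,0,-0.3,0.2,-0.1,-3.5,0,0,0,-0.3,0.2,-0.1,-3.5,0,0,0,-0.3])

```text
time_s: 19.82
tcp_pos: [0.6456, -0.1536, 0.2079]
ee_rot: [[-0.951, -0.31, 0.006], [-0.31, 0.951, -0.0], [-0.005, -0.002, -1.0]]
wrist_force: [0.4, 1.3, -0.7]
gripper_width: 0.645
```

```bash
python3 - <<'E'
from h import *
s=r.sense();print(s["time_s"],s["tcp_pos"],s["gripper_width"],s["wrist_force"])
d=imaging.capture("side");sc=imaging.capture("scene")
a=imaging.capture("wrist")[100:240,240:400];b=d[250:340,260:350]
cv2.imwrite("pics/w12.png",np.hstack([cv2.resize(a,(457,400)),cv2.resize(b,(340,400))]));crop(d,220,140,420,340,3,"d12.png")
cv2.imwrite("pics/s12.png",sc);crop(sc,270,120,340,190,8,"s12c.png")
E
```

```text
19.8167 [ 0.64561654 -0.1536301   0.20791036] 0.6451977824226555 [ 0.38975027  1.31740952 -0.65608227]
```

View pics/w12.png

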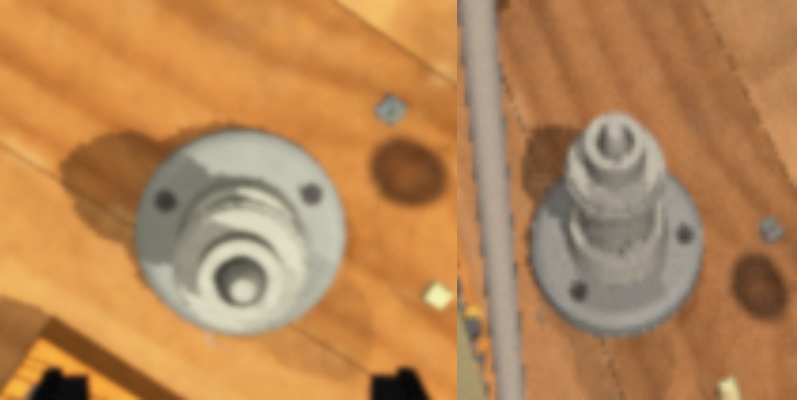

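View pics/d12.png

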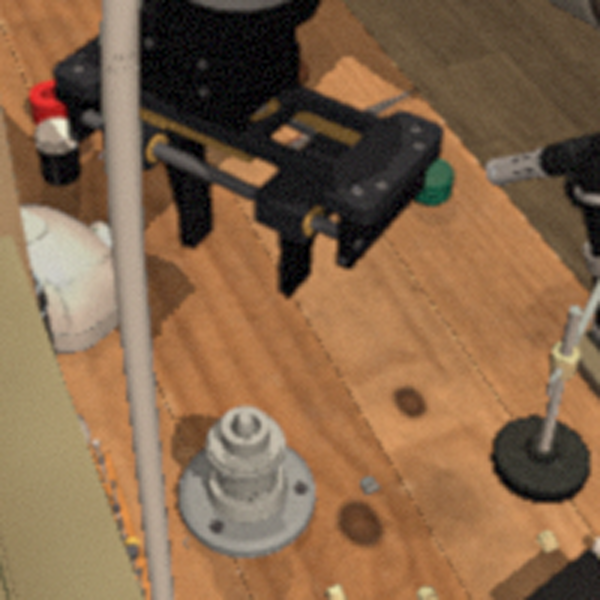

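View pics/s12c.png

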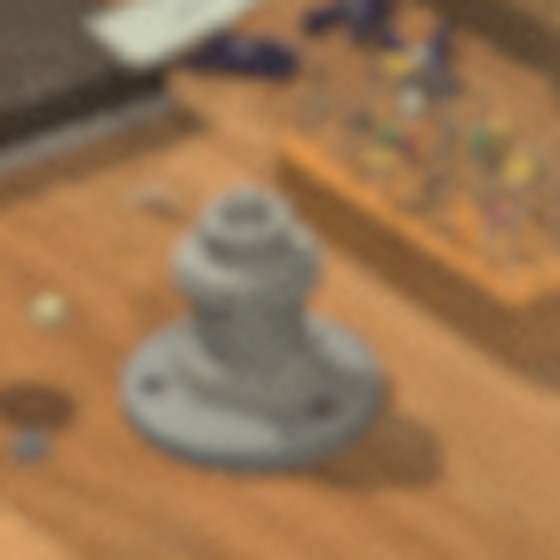

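The stack is straight and flat: sleeve, washer, then bushing with its flange down. The gripper is clear of it, and the bystanders in view stand where they were. Handing in.

```bash
python3 -c "
from station import r
print(r.finish_job(), r.sense()['time_s'])"
```

```text
the job is handed in; nothing more can be done
the job is handed in; nothing more can be done
```

The arbor is built up and the job is handed in, at about 20 s on the robot's clock. The stack is the steel sleeve first, then the steel washer, then the bushing with its flange down.

- **Sleeve:** I turned it about 21° so that its slots, seen at about 84°, matched the pin at about 84–85°. It was about 1 mm above the seat just before I let go. That is below the 5.5 mm height at which it would stand on the pin, and there was no contact force. Pictures taken after release show it down on the seat.
- **Washer and bushing:** by the arm's readings each was within about 0.1 mm of its resting height when released. The final wrist, side and scene pictures show both flat and the gripper clear.
- **Forces:** wrist readings at the end of each move stayed under 5 N.
- **Other things on the bench:** the red sleeve, jar, pot and torch look unmoved in the last side picture. The gripper mostly hid the tweezers there, but no move went near them.
- **Disagreement between cameras:** the side and wrist cameras differed by 3–6 mm on part positions. I used the wrist camera, and the gripping and threading agreed with it. The fingers also read about 1–1.5 mm too narrow on all three parts.

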